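# Tins down the recycling chute

### The arm

A 7-joint arm with a two-finger parallel gripper is mounted at the origin on a cart in front of the work surface, level with it; the furniture and walls round the work are solid. World frame = base frame: x ahead of the robot, y to its left, z up, the work surface at z = 0. Lengths are in m, angles in rad, forces in N, time in s.
With the tool pointing down it reaches from about 0.425 to 0.95 m from the base axis. Payload 16.7 kg.
Tool frame: the origin (TCP) lies between the finger pads; the fingertips stand robot.finger_overhang ahead of it and the grasp point (between the pads) lies 8 mm behind it (robot.finger_overhang is the distance from the TCP to the fingertips, in m); z points along the fingers, y is the line along which they close (so a half turn about z gives the same grasp; the last joint's range is limited). The gripper opens to 94 mm and grips with 3 to 60 N. Pads are 16 mm wide; open, the fingers measure 119 mm over their backs; the gripper's body (75 mm by 177 mm) begins 78 mm behind the grasp point.
Start: joints at [-1.399, 0.426, 0.074, 1.606, -0.034, 1.111, -0.067], TCP at [0.213, 0.641, 0.179] pointing down, gripper open.
Joint ranges: [-2.85, 2.85], [-0.5, 2.14], [-1.23, 1.37], [0.21, 2.46], [-1.02, 4.16], [0.16, 2.05], [-2.73, 2.73]. Speed limits (rad/s): [1.89, 1.89, 2.39, 2.39, 3.01, 3.01, 3.01].

### API

Orientations are given as a rotation vector (axis times angle).
In Python, from station import sensors, optics, robot gives the robot as it stands.
- The arm moves only by the tool arm_command, never from a script. Its arguments are lists of equal length, an entry for each row: "jaw": the closure, from 0 (fully open) to 1 (shut); "slide": the shift along the tool's x, y, z in mm, a list of three; "spin": the turn about the tool's z in degrees. A call has 1 to 12 rows; each row shifts and turns the commanded pose from where the row before left it, along the tool's axes as they then stand; what a row does not reach is not made up. A row lasts 1/8 s, in which the tool goes at most 62.5 mm and 10.7 degrees, less where a joint would pass 70% of its speed; a pose out of reach is approached as far as the arm can. A call with a gripper value outside its range is refused whole. The fingers move at their own pace and stop on an object; the grip force is fixed at half the most. Time passes only in rows, so rows that do not move let the fingers close. It gives the time, the measured TCP pose, the force, the opening and the grip force at its end, in the units of the state.
- sensors.observe(): the state, without advancing time (a new reading comes with each control period).
- optics.snapshot(name): name is "scene" or "side" or "wrist"; returns a dict with "image" (400x640x3 uint8, blue, green, red), "fx", "fy", "cx", "cy" (pixels), "rvec" (rotation vector, rad) and "tvec" (3), from world to camera coordinates, as OpenCV has them. Camera axes: x right, y down, z forward; pixel columns grow to the right and rows downward; lengths in m; the calibration is good to about 2 mm. The wrist camera is an equidistant fisheye: a pixel r from the principal point sees the ray r / f radians off the axis. A picture is of the moment at which its call begins. There is no depth.
- robot.job_done(): hands the job in; it is judged then, once.
The state is a dict: "time": time; "joints": joint angles; "dq": joint speeds; "joint_efforts": joint torques, N m; "tcp_pos": TCP position; "eef_rot": TCP orientation; "wrist_force": force on the tool from outside, world axes, zero at the start; "torque": the same for the moment, N m; "gripper_width": opening from 0.0 (shut) to 1.0 (fully open); "grasp_force": force on a finger pad.
Only numpy, scipy, OpenCV 4.12 (cv2) and the standard library are available. Lean on these libraries where they do the work, as an engineer would, in place of code of your own. Each camera call takes 0.05 s, during which the arm holds its last target. There are 200 camera calls.

### The job

Put all the empty flat tins on the table into the recycling bin: press the latch in front so that the sprung lid pops open, then lay the tins on the bin's ledge and push each one off the ledge edge so that it drops down the chute. Do not hold or carry a tin over the open mouth. When all the tins are inside, push the lid down until it snaps shut, and leave the salt shaker and pepper mill alone.

Things in the scene. Friction and masses are not known exactly. Their poses are not given: they have to be found in the camera images.
- bin: the fixed white recycling bin, 150 mm deep (its x), 234 mm long (its y), 175 mm high; origin on the table, below the middle of the ledge edge. Its x points away from the robot, its y to the left, turned by a yaw of up to 0.25. The top's +y part is a flat ledge (see ledge_edge), its -y part the chute's mouth under the lid. Inside, a slippery slope lets the tins slide to under the ledge
- ledge_edge (a point): the middle of the ledge edge, on the steel ledge's top face (bin frame 0, 0, 175 mm); axes as the bin's. The ledge runs from y = 0 (edge) to 114 mm, with 10 mm high rails on its other three sides, at x = +-65 mm and y = 114 mm; a tin laid with its length along x fits between them. Tins drop on the -y side of the edge
- mouth (a point): the centre of the chute's mouth at the height of the ledge (bin frame 0, -51, 175 mm); the mouth runs from y = -2 to -104 mm and x = -63 to +63 mm. The open lid stands upright along its far side (x = +70 mm), 142 mm high: keep the hand clear of it while working there
- lid (a joint): angle of the lid: about 0.01 shut and held by the latch, 1.5 fully open, upright. A light spring (0.2 N m shut, 0.1 N m open) drives it open when the latch lets go; its free front edge swings up and back. Hinge: a line along the bin's y at bin x = +70 mm, z = 177 mm, on the far side of the mouth
- lid_front (a point): point on the lid's outer face (its top when shut), in mid-width, 125 mm from the hinge; the lid is a 6 mm plate, 142 mm long, 98 mm wide. Open, it stands upright, its outer face away from the robot: to shut it, reach behind it, draw its upper end towards the robot, then press down near the front edge (4 to 8 N to snap). Its z points out of that face, its x from the front edge to the hinge
- latch (a joint): angle of the thumb latch: 0 at rest (hooked over the lid when that is shut), 0.32 fully pressed; the lid is let go at about 0.15
- latch_pad (a point): centre of the upper face of the latch's thumb pad, 36 mm wide and 42 mm long, standing out in front of the bin under the lid's front edge, 157 mm above the table; press it straight down about 8 mm (3 to 5 N)
- tin1_c (a point): flat food tin, empty and closed, oval-cornered, gold sides with a dark blue top, 60 x 100 mm and 26 mm thick, 100 g; this point is its centre, its own x along the 60 mm width, y along the 100 mm length, z up when it lies flat. Starts on the table, to the left of the bin, nearer the robot. May be absent (None from the start)
- tin2_c (a point): flat food tin, empty and closed, oval-cornered, gold sides with a dark blue top, 60 x 100 mm and 26 mm thick, 100 g; this point is its centre, its own x along the 60 mm width, y along the 100 mm length, z up when it lies flat. Starts on the table, to the left of the bin, farther from the robot. May be absent (None from the start)
- tin3_c (a point): flat food tin, empty and closed, oval-cornered, gold sides with a dark blue top, 60 x 100 mm and 26 mm thick, 100 g; this point is its centre, its own x along the 60 mm width, y along the 100 mm length, z up when it lies flat. Starts on the table, to the right of the bin and nearer the robot. May be absent (None from the start)
- tin4_c (a point): flat food tin, empty and closed, oval-cornered, gold sides with a dark blue top, 60 x 100 mm and 26 mm thick, 100 g; this point is its centre, its own x along the 60 mm width, y along the 100 mm length, z up when it lies flat. Starts on the table, farthest to the right. May be absent (None from the start)
- tin1: tin 1 itself, as above; origin at the centre of its underside
- tin2: tin 2 itself, as above; origin at the centre of its underside
- tin3: tin 3 itself, as above; origin at the centre of its underside
- tin4: tin 4 itself, as above; origin at the centre of its underside
- salt: salt shaker, 44 mm wide, 90 mm high, behind the bin; origin under its foot; leave alone
- pepper: wooden pepper mill, 58 mm wide, 150 mm high, behind the bin; origin under its foot; leave alone
There are look-alikes about, which are no part of the job. Leave any orange look-alike of the tin2 alone.

How it is judged:
By the outcome, as a careful person would: the job done as asked, in the order asked, and still so for the second after the job is handed in, with the robot touching nothing.
Of tin1, tin2, tin3, tin4 only 3 to 4 are there at a start; the rules pass over those that are not, and their reading is None.
At some moment in a run one of tin1, tin2, tin3, tin4 may be knocked a few centimetres aside while the robot is not near it.
Once in a run the grip may slacken for a moment while it holds something.
It also fails if it takes over 210 s, if anything falls off the work surface, if the arm or the gripper's body presses on something with over 40 N, if the wrist force passes 120 N, or if a joint passes its speed limit or range.

## Working session

There is one attempt and no reset: what is moved stays moved. The work goes in short steps, Python scripts to look and compute and a tool call to move; the robot and the scene stay as the last step left them, time stands still between calls to the robot, and variables do not carry over. Pictures are saved under pics/ and viewed, at most 14 in all, crops included, and the job is handed in when it is done.

Besides the shell and the picture viewer there is one more tool, called after "Request:" in YAML: its name, and indented under it one key for each argument. arm_command: Moves the arm, as the interface text tells. Its arguments: {"type":"object","properties":{"jaw":{"type":"array","items":{"type":"number"}},"slide":{"type":"array","items":{"type":"array","items":{"type":"number"}}},"spin":{"type":"array","items":{"type":"number"}}},"required":["jaw","slide","spin"]}

```bash
ls; mkdir -p pics; python3 - <<'E'
from station import sensors, optics, robot
import cv2
print(robot.finger_overhang)
s=sensors.observe(); print(s)
for n in("scene","side","wrist"):
    d=optics.snapshot(n); cv2.imwrite(f"pics/{n}0.png",d["image"]); print(n,{k:d[k] for k in d if k!="image"})
E
```

```text
pics
0.011
{'time': 0.0, 'joints': array([-1.3994855 ,  0.4267484 ,  0.07384284,  1.6066062 , -0.0341469 ,
        1.11080991, -0.06713179]), 'dq': array([ 7.86687671e-04, -2.92129584e-04, -8.33110347e-04, -4.10894914e-04,
        4.60786107e-04,  1.52517074e-03,  4.58976556e-05]), 'joint_efforts': array([ 1.03825403e-05, -9.35800982e+01,  3.66588056e+00, -4.54219043e+01,
       -4.90073708e-02,  1.99785142e-02,  3.48730725e-05]), 'tcp_pos': array([0.21271212, 0.64010015, 0.17796481]), 'eef_rot': array([-5.01864351e-01, -3.10108767e+00,  2.04768367e-03]), 'wrist_force': array([ 0.36404719, -0.12909356,  0.14762278]), 'torque': array([ 0.0222493 , -0.01336158, -0.00816448]), 'grasp_force': 0.0, 'gripper_width': 1.0001220989681867}
scene {'fx': 402.48975989423684, 'fy': 402.48975989423684, 'cx': 322.5687782114081, 'cy': 197.00292587045925, 'rvec': array([ 2.17971847, -0.58880238,  0.26459708]), 'tvec': array([-0.53151504,  0.28866597,  1.34177187])}
side {'fx': 507.962407258836, 'fy': 507.962407258836, 'cx': 310.08918578562043, 'cy': 200.5117818060044, 'rvec': array([ 0.63854091, -2.33240541,  1.52842045]), 'tvec': array([0.49590481, 0.25187112, 1.30221498])}
wrist {'fx': 309.70691628693146, 'fy': 309.70691628693146, 'cx': 320.06903142666556, 'cy': 200.71501588015605, 'rvec': array([-2.35754725, -1.70246793, -0.23474369]), 'tvec': array([-0.67391389, -0.02860447,  0.39229397])}
```

View pics/scene0.png

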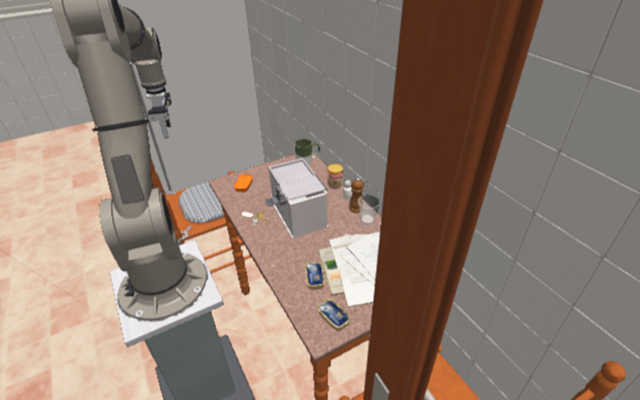

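View pics/side0.png

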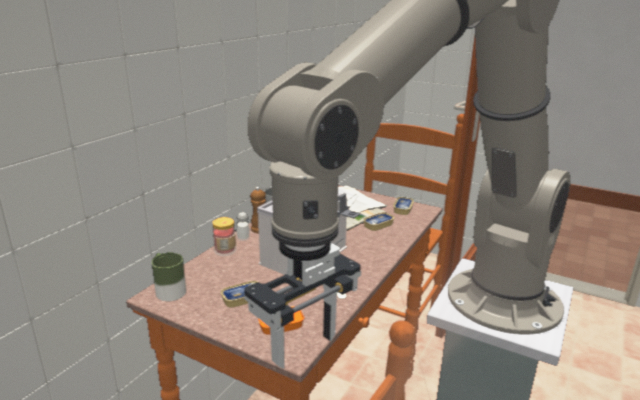

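Scene: bin at about (298,195), blue tins at (314,275) and (334,315), orange look-alike at (243,182). Side: another blue tin at (238,293), with the orange one at (281,321).

```bash
cat > h.py <<'E'
import numpy as np, cv2
from station import sensors, optics, robot
from scipy.spatial.transform import Rotation as R
def ray(d,u,v):
    x,y=(u-d["cx"])/d["fx"],(v-d["cy"])/d["fy"]
    if d.get("fish"):
        r=np.hypot(x,y); k=np.sin(r)/r if r>1e-9 else 1; c=np.array([x*k,y*k,np.cos(r)])
    else: c=np.array([x,y,1.])
    M=R.from_rotvec(d["rvec"]).as_matrix(); return -M.T@d["tvec"],M.T@c
def pt(d,u,v,z):
    o,r=ray(d,u,v); return o+r*(z-o[2])/r[2]
def proj(d,P):
    c=R.from_rotvec(d["rvec"]).apply(np.atleast_2d(P))+d["tvec"]
    if d.get("fish"):
        h=np.hypot(c[:,0],c[:,1]); k=np.arctan2(h,c[:,2])/np.maximum(h,1e-9)
        x,y=c[:,0]*k,c[:,1]*k
    else: x,y=c[:,0]/c[:,2],c[:,1]/c[:,2]
    return np.c_[x*d["fx"]+d["cx"],y*d["fy"]+d["cy"]]
def snap(n):
    d=optics.snapshot(n); d["fish"]=n=="wrist"; return d
def blue(d,z=0.026,amin=30):
    """blue blobs -> centre at height z (tin top), long-axis heading, long/short size in m"""
    h=cv2.cvtColor(d["image"],cv2.COLOR_BGR2HSV)
    m=cv2.inRange(h,(100,90,25),(130,255,255)); m=cv2.morphologyEx(m,cv2.MORPH_CLOSE,np.ones((9,9)))
    out=[]
    for c in cv2.findContours(m,cv2.RETR_EXTERNAL,cv2.CHAIN_APPROX_NONE)[0]:
        if cv2.contourArea(c)<amin: continue
        w=np.array([pt(d,*p[0],z)[:2] for p in c],np.float32)
        r=cv2.minAreaRect(w*1000); b=cv2.boxPoints(r); e=[b[1]-b[0],b[2]-b[1]]; e.sort(key=np.linalg.norm)
        a=np.degrees(np.arctan2(e[1][1],e[1][0]))%180
        out.append((np.round(c.mean(0)[0]),np.round(r[0],0),np.round([np.linalg.norm(x) for x in e[::-1]]),round(float(a))))
    return out
def state():
    s=sensors.observe(); M=R.from_rotvec(s["eef_rot"]).as_matrix()
    print("t",round(s["time"],2),"tcp",np.round(s["tcp_pos"]*1000,1),"x",np.round(M[:,0],3),"y",np.round(M[:,1],3),"z",np.round(M[:,2],3),"F",np.round(s["wrist_force"],1),"w",round(s["gripper_width"],3),"gf",round(s["grasp_force"],1)); return s,M
E
python3 - <<'E'
from h import *
state()
for n in("scene","side","wrist"):
    d=snap(n); print(n,-R.from_rotvec(d["rvec"]).inv().apply(d["tvec"]))
    for b in blue(d): print(b)
    if n=="scene": cv2.imwrite("pics/bin_s.png",cv2.resize(d["image"][140:340,220:420],None,fx=3,fy=3,interpolation=2))
E
```

```text
t 0.15 tcp [212.7 640.2 178.2] x [-0.949  0.315 -0.   ] y [ 0.315  0.949 -0.001] z [-0.    -0.001 -1.   ] F [-0.2 -0.5 -0.7] w 1.001 gf 0.0
scene [ 0.04158738 -1.02520771  1.05518134]
(array([334., 313.]), array([ 422., -402.]), array([83., 42.], dtype=float32), 100)
(array([315., 274.]), array([ 446., -238.]), array([82., 43.], dtype=float32), 62)
side [-0.11815563  1.1958002   0.74914994]
(array([229., 293.]), array([593., 374.]), array([39., 20.], dtype=float32), 128)
wrist [0.13696895 0.66518809 0.38468313]
```

View pics/wrist0.png

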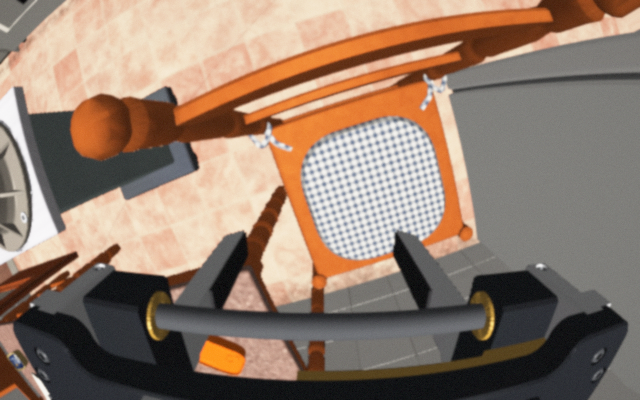

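View pics/bin_s.png

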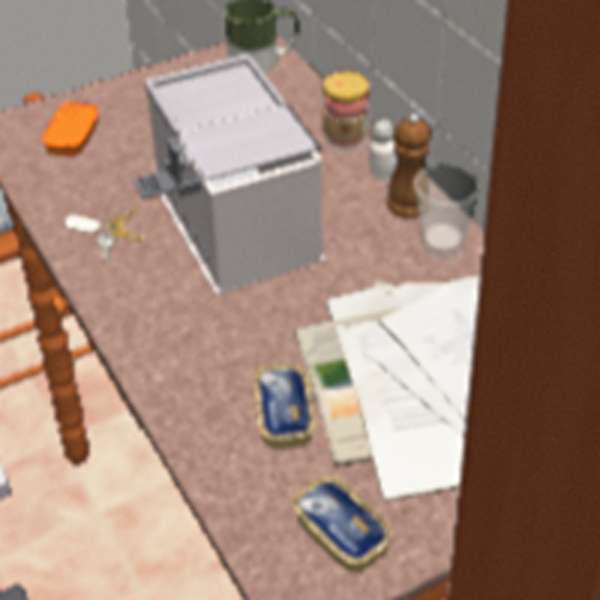

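Wrist view: only the orange look-alike near the table edge. Crop: bin top corners at about (148,83), (243,58), (320,155), (217,185), base corners (220,291) and (322,258); two blue tins right of it.

```bash
python3 - <<'E'
from h import *
from scipy.optimize import least_squares
d=snap("scene")
px=np.array([[217,187],[320,156],[148,83],[243,58],[220,291],[322,258]])/3+[220,140]
P=np.array([[-75,-117,175],[75,-117,175],[-75,117,185],[75,117,185],[-75,-117,0],[75,-117,0]])/1000
for p,q in zip(px,P): print(np.round(pt(d,*p,q[2])*1000))
def W(a): c,s=np.cos(a[2]),np.sin(a[2]); return P@np.array([[c,s,0],[-s,c,0],[0,0,1]])+[a[0],a[1],0]
r=least_squares(lambda a:(proj(d,W(a))-px).ravel(),[.6,.1,0],loss="soft_l1"); print(r.x,np.round((proj(d,W(r.x))-px),1).tolist())
for u,v in((155,185),): print("latch",np.round(pt(d,u/3+220,v/3+140,.157)*1000))
for u,v in((382,172),(408,212)): print(np.round(pt(d,u/3+220,v/3+140,0)*1000))
print("orange",np.round(pt(d,70/3+220,127/3+140,.026)*1000))
s=snap("side"); print("tin2",np.round(pt(s,238,292,.026)*1000),"orange",np.round(pt(s,281,321,.026)*1000))
cv2.imwrite("pics/sidecrop.png",cv2.resize(s["image"][180:340,130:440],None,fx=2.5,fy=2.5,interpolation=2))
E
```

```text
[475. -35. 175.]
[606. -45. 175.]
[488. 187. 185.]
[619. 176. 185.]
[473. -23.   0.]
[613. -36.   0.]
[ 0.548388    0.07950656 -0.05112581] [[-2.2, 0.5], [2.0, -1.6], [-3.5, -1.0], [0.4, -2.7], [-0.2, 2.2], [1.6, 0.4]]
latch [423.  26. 157.]
[775.  74.   0.]
[758. -17.   0.]
orange [428. 364.  26.]
tin2 [576. 356.  26.] orange [419. 399.  26.]
```

View pics/sidecrop.png

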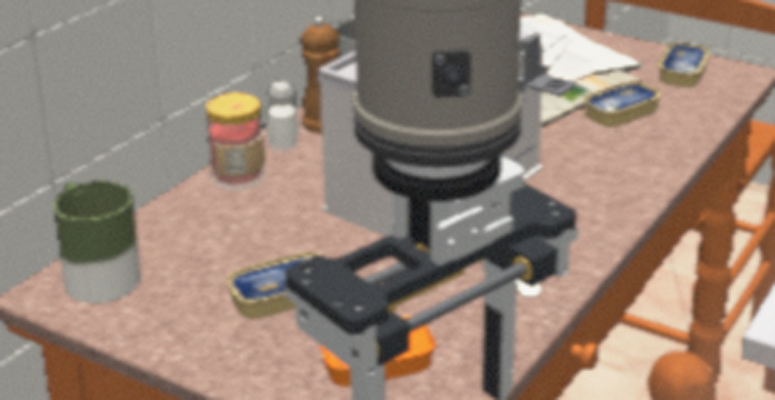

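Side: tin2 at crop (275,280), blue, partly under the hand; orange at (380,355); no other blue tin on the left. So tin1 is probably absent. I'll lift and move over the bin for a close look.

Request:
arm_command:
  jaw: [0,0,0,0,0,0,0,0,0,0,0,0]
  slide:
    - [0,0,-60]
    - [0,0,-60]
    - [0,0,-60]
    - [-45,-30,-30]
    - [-45,-30,-30]
    - [-45,-30,0]
    - [-45,-30,0]
    - [-45,-30,0]
    - [-45,-30,0]
    - [-45,-30,0]
    - [-45,-30,0]
    - [-45,-30,0]
  spin: [0,0,0,0,0,0,0,0,0,0,-8,-8]

```text
time: 1.9
tcp_pos: [0.5184, 0.26, 0.4192]
eef_rot: [0.058, 3.141, 0.001]
wrist_force: [0.2, 1.5, -0.3]
gripper_width: 1.003
grasp_force: 0.0
```

```bash
python3 - <<'E'
from h import *
state(); d=snap("wrist"); cv2.imwrite("pics/w1.png",d["image"]); print(R.from_rotvec(d["rvec"]).as_matrix()[2],-R.from_rotvec(d["rvec"]).inv().apply(d["tvec"]))
for b in blue(d): print(b)
E
```

```text
t 1.9 tcp [518.4 260.  419.2] x [-0.999  0.037 -0.   ] y [0.037 0.999 0.001] z [ 0.001  0.001 -1.   ] F [ 0.2  1.5 -0.3] w 1.003 gf 0.0
[ 0.27252505 -0.0092191  -0.96210452] [0.43843708 0.26245057 0.62549523]
(array([361., 182.]), array([574., 340.]), array([88., 46.], dtype=float32), 58)
(array([ 60., 140.]), array([ 423., -396.]), array([80., 44.], dtype=float32), 98)
(array([105., 141.]), array([ 446., -231.]), array([84., 45.], dtype=float32), 67)
```

View pics/w1.png

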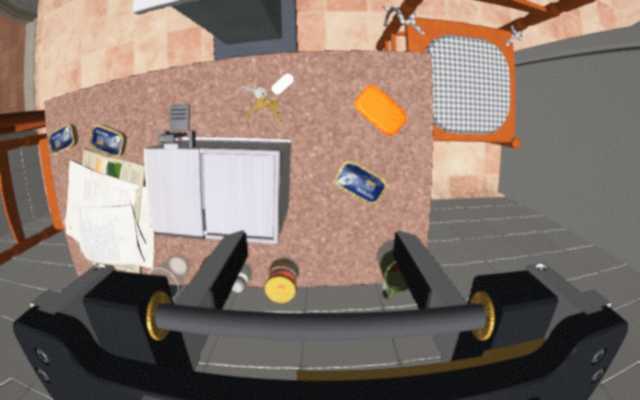

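Wrist: tin2 at (361,182), tin3 at (105,141), tin4 at (60,140), orange (381,110); bin top with the lid/ledge gap at (202,148)–(206,238), latch pad (179,115).

```bash
python3 - <<'E'
from h import *
d=snap("wrist")
for u,v,z,n in((202,149,175,"edge near"),(206,237,175,"edge far"),(146,150,177,"lid front right"),(152,234,177,"lid hinge right"),(280,151,175,"ledge near-left"),(276,238,175,"ledge far left"),(279,149,185,'rail nl'),(171,106,157,"pad o-r"),(188,106,157,"pad o-l"),(170,130,157,"pad in r"),(190,130,157,"pad in l"),(291,140,0,"base nl"),(241,283,90,"salt top"),(178,265,0,"glass")):
    print(n,np.round(pt(d,u,v,z/1000)*1000))
cv2.imwrite("pics/w1c.png",cv2.resize(d["image"][95:255,130:310],None,fx=4,fy=3.7,interpolation=2))
E
```

```text
edge near [483.  74. 175.]
edge far [628.  61. 175.]
lid front right [476. -28. 177.]
lid hinge right [622. -43. 177.]
ledge near-left [493. 195. 175.]
ledge far left [630. 180. 175.]
rail nl [489. 195. 185.]
pad o-r [410.  16. 157.]
pad o-l [414.  47. 157.]
pad in r [449.  11. 157.]
pad in l [453.  48. 157.]
base nl [492. 195.   0.]
salt top [765.  84.  90.]
glass [ 775. -104.    0.]
```

View pics/w1c.png

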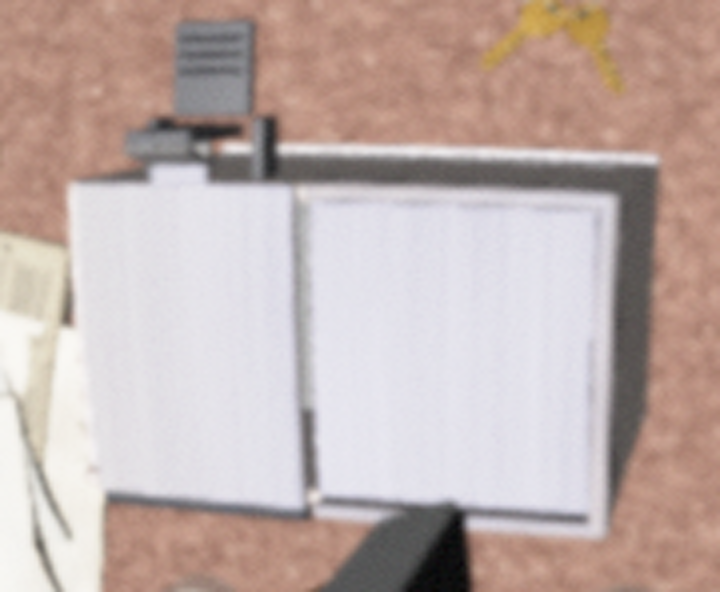

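Crop: the ledge's outer corners are at (617,192) and (605,537), the gap at (300,185)–(313,495), and the pad at (175–252, 22–115).

```bash
python3 - <<'E'
from h import *
from scipy.optimize import least_squares
d=snap("wrist")
px=np.array([[617,192],[605,537],[300,190],[313,500],[313,205],[598,207],[70,185],[592,515]])/[4,3.7]+[130,95]
P=np.array([[-75,117,185],[75,117,185],[-68,-1,176],[68,-1,176],[-65,0,180],[-65,114,180],[-72,-100,180],[65,114,180]])/1000
def W(a): c,s=np.cos(a[2]),np.sin(a[2]); return P@np.array([[c,s,0],[-s,c,0],[0,0,1]])+[a[0],a[1],0]
r=least_squares(lambda a:(proj(d,W(a))-px).ravel(),[.55,.07,-.1],loss="soft_l1"); print(r.x,np.round((proj(d,W(r.x))-px),1).tolist())
x,y,a=r.x
for u,v in((213,68),):
    p=pt(d,u/4+130,v/3.7+95,.157); print("pad",p*1000, "bin frame",R.from_euler('z',-a).apply(p-[x,y,0])*1000)
for u,v,z in ((241,283,.09),(178,265,0)): print(pt(d,u,v,z)*1000)
E
```

```text
[ 0.54413592  0.07885398 -0.0929947 ] [[-2.7, -2.4], [-1.4, 1.7], [1.0, 0.5], [1.2, 0.6], [-2.5, -1.3], [0.2, -0.0], [2.2, -0.3], [0.3, 0.4]]
pad [420.26775325  41.63431294 157.        ] bin frame [-119.87670318  -48.56132841  157.        ]
[760.96523136  83.4946512   90.        ]
[ 767.9232369  -104.33251631    0.        ]
```

Request:
arm_command:
  jaw: [1,1,1,1,1,1,1,1]
  slide:
    - [0,0,0]
    - [14,-46,20]
    - [14,-46,20]
    - [14,-46,30]
    - [14,-46,40]
    - [14,-45,40]
    - [0,0,40]
    - [0,0,0]
  spin: [3,0,0,0,0,0,0,0]

```text
time: 3.05
tcp_pos: [0.4249, 0.0404, 0.2275]
eef_rot: [-0.148, -3.135, 0.002]
wrist_force: [0.7, 0.8, 0.5]
gripper_width: 0.189
grasp_force: 0.0
```

```bash
python3 - <<'E'
from h import *
state()
E
```

```text
t 3.05 tcp [424.9  40.4 227.5] x [-0.996  0.094  0.003] y [ 0.094  0.996 -0.001] z [-0.003 -0.001 -1.   ] F [0.7 0.8 0.5] w 0.189 gf 0.0
```

Request:
arm_command:
  jaw: [1,1,1,1,1,1,1,1]
  slide:
    - [0,0,25]
    - [0,0,25]
    - [0,0,6]
    - [0,0,4]
    - [0,0,4]
    - [0,0,4]
    - [0,0,2]
    - [0,0,0]
  spin: [0,0,0,0,0,0,0,0]

```text
time: 4.05
tcp_pos: [0.4264, 0.0402, 0.1587]
eef_rot: [-0.148, -3.138, 0.0]
wrist_force: [-0.6, -0.6, 0.4]
gripper_width: 0.005
grasp_force: 0.0
```

```bash
python3 - <<'E'
from h import *
state(); d=snap("side"); cv2.imwrite("pics/s2.png",cv2.resize(d["image"][100:330,150:470],None,fx=2,fy=2))
E
```

```text
t 4.05 tcp [426.4  40.2 158.7] x [-0.996  0.094  0.   ] y [ 0.094  0.996 -0.   ] z [-0. -0. -1.] F [-0.6 -0.6  0.4] w 0.005 gf 0.0
```

View pics/s2.png

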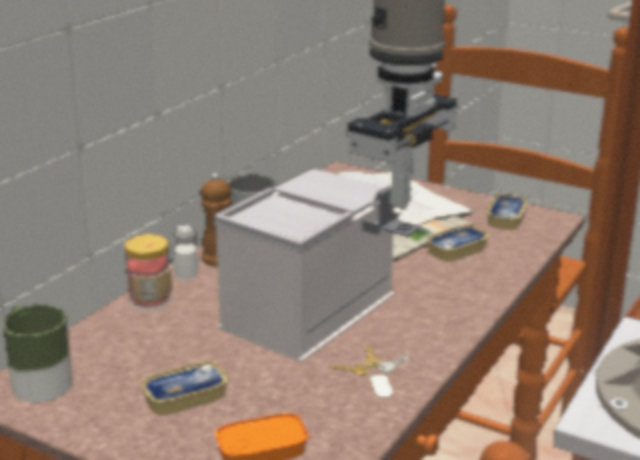

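The lid is still shut. The fingers are at (400,208), pad at about (405,228), and there is no contact force yet.

```bash
python3 - <<'E'
from h import *
s,M=state(); d=snap("side")
print("tip px",proj(d,s["tcp_pos"]+M[:,2]*.011))
for z in(.140,.147,.157): print(z,np.round(pt(d,352.5,214,z)*1000), np.round(pt(d,342,206,z)*1000))
# bin top corners from side view
for u,v,z in((220,215,.185),(303,242,.185),(390,195,.177),(303,348,0),(391,297,0)): print(np.round(pt(d,u/2+150,v/2+100,z)*1000))
w=snap("wrist"); print("tip px wrist",proj(w,s["tcp_pos"]+M[:,2]*.011))
cv2.imwrite("pics/s3.png",cv2.hconcat([cv2.resize(d["image"][165:235,310:400],(450,350),interpolation=2),cv2.resize(w["image"][130:270,230:410],(350,350))]))
E
```

```text
t 4.1 tcp [426.5  40.2 158.8] x [-0.996  0.094  0.   ] y [ 0.094  0.996 -0.   ] z [-0. -0. -1.] F [-0.5 -0.3  0.1] w 0.004 gf 0.0
tip px [[349.30624959 215.40158989]]
0.14 [430.  12. 140.] [480. -21. 140.]
0.147 [424.  26. 147.] [473.  -7. 147.]
0.157 [415.  45. 157.] [464.  13. 157.]
[620. 192. 185.]
[482. 205. 185.]
[464.  -5. 177.]
[505. 165.   0.]
[466. -27.   0.]
tip px wrist [[320.47236027 224.35835708]]
```

View pics/s3.png

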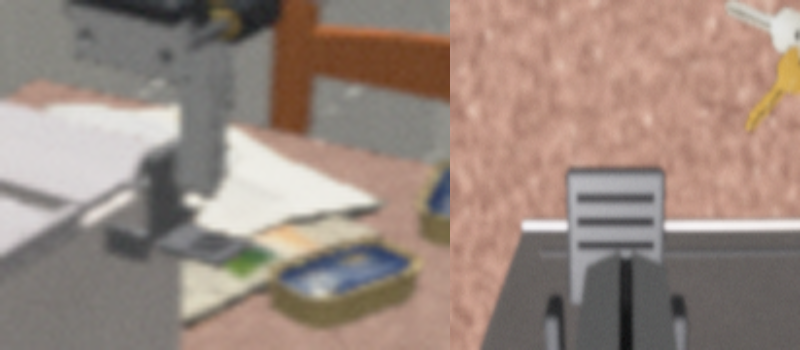

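The pad is centred under the fingertips, but the tips look higher than predicted. Go down gently.

Request:
arm_command:
  jaw: [1,1,1,1,1]
  slide:
    - [0,0,3]
    - [0,0,3]
    - [0,0,3]
    - [0,0,0]
    - [0,0,0]
  spin: [0,0,0,0,0]

```text
time: 4.82
tcp_pos: [0.4265, 0.0402, 0.1497]
eef_rot: [-0.148, -3.138, 0.0]
wrist_force: [-0.3, 0.4, -1.0]
gripper_width: 0.007
grasp_force: 0.0
```

```bash
python3 - <<'E'
from h import *
s,M=state()
for u in(1,-1):
  for n in("side","wrist"):
    d=snap(n); p=proj(d,s["tcp_pos"]+M[:,2]*.011*u); print(n,u,p)
E
```

```text
t 4.83 tcp [426.5  40.2 149.7] x [-0.996  0.094  0.   ] y [ 0.094  0.996 -0.   ] z [-0. -0. -1.] F [-0.3  0.4 -1. ] w 0.007 gf 0.0
side 1 [[349.18566249 218.34565763]]
wrist 1 [[320.44338439 224.34807315]]
side -1 [[349.49351674 211.15685695]]
wrist -1 [[320.45611213 235.46123219]]
```

Request:
arm_command:
  jaw: [1,1,1,1,1,1]
  slide:
    - [0,0,3]
    - [0,0,3]
    - [0,0,3]
    - [0,0,0]
    - [0,0,0]
    - [0,0,0]
  spin: [0,0,0,0,0,0]

```text
time: 5.78
tcp_pos: [0.4265, 0.0402, 0.1408]
eef_rot: [0.148, 3.138, 0.0]
wrist_force: [-0.5, -0.2, -0.1]
gripper_width: 0.007
grasp_force: 0.0
```

```bash
python3 - <<'E'
from h import *
s,M=state()
d=snap("side");w=snap("wrist")
cv2.imwrite("pics/s4.png",cv2.hconcat([cv2.resize(d["image"][165:235,310:400],(450,350),interpolation=2),cv2.resize(w["image"][130:270,230:410],(350,350))]))
E
```

```text
t 5.78 tcp [426.5  40.2 140.8] x [-0.996  0.094 -0.   ] y [0.094 0.996 0.   ] z [ 0.  0. -1.] F [-0.5 -0.2 -0.1] w 0.007 gf 0.0
```

View pics/s4.png

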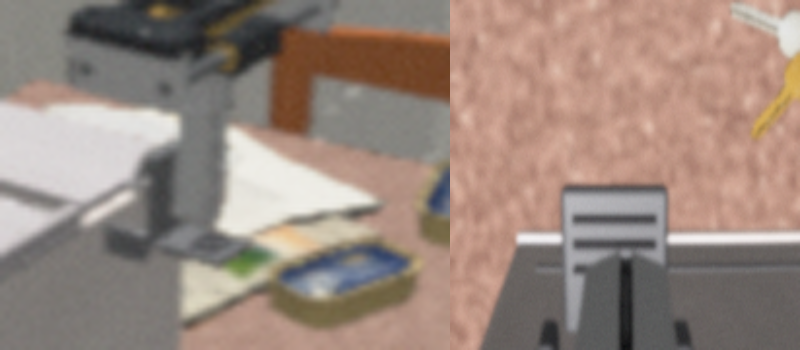

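Request:
arm_command:
  jaw: [1,1,1,1,1,1]
  slide:
    - [0,0,3]
    - [0,0,3]
    - [0,0,3]
    - [0,0,0]
    - [0,0,0]
    - [0,0,0]
  spin: [0,0,0,0,0,0]

```text
time: 6.62
tcp_pos: [0.4265, 0.0402, 0.1318]
eef_rot: [0.147, 3.138, 0.0]
wrist_force: [0.0, -0.5, 0.3]
gripper_width: 0.009
grasp_force: 0.0
```

Request:
arm_command:
  jaw: [1,1,1,1,1,1]
  slide:
    - [0,0,3]
    - [0,0,3]
    - [0,0,2]
    - [0,0,0]
    - [0,0,0]
    - [0,0,0]
  spin: [0,0,0,0,0,0]

```text
time: 7.38
tcp_pos: [0.427, 0.0404, 0.1247]
eef_rot: [0.148, 3.138, 0.002]
wrist_force: [-10.6, -2.2, 32.2]
gripper_width: 0.005
grasp_force: 19.2
```

```bash
python3 - <<'E'
from h import *
s,M=state()
d=snap("side");w=snap("wrist")
cv2.imwrite("pics/s5.png",cv2.hconcat([cv2.resize(d["image"][150:240,300:400],(445,400),interpolation=2),cv2.resize(w["image"][100:300,230:410],(350,400))]))
E
```

```text
t 7.38 tcp [427.   40.4 124.7] x [-0.996  0.094 -0.001] y [0.094 0.996 0.001] z [ 0.001  0.001 -1.   ] F [-10.6  -2.2  32.2] w 0.005 gf 19.2
```

View pics/s5.png

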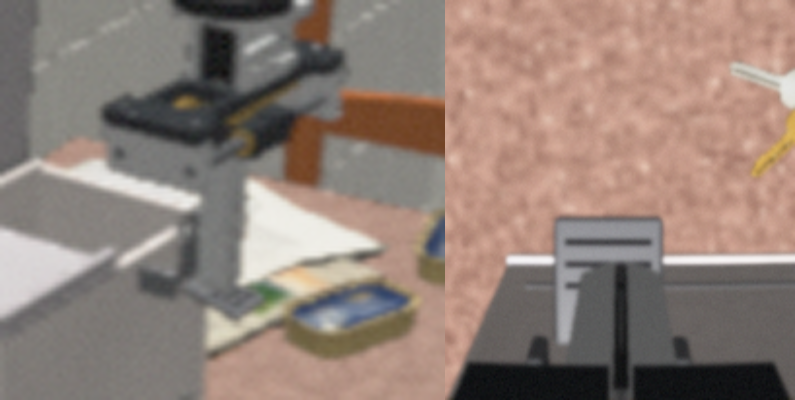

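The lid is open (dark mouth visible at crop (90,200)) with the latch fully pressed, so back off. The tips sit about 30 mm higher than the reading says, so I'll check this against the first picture.

Request:
arm_command:
  jaw: [1,1,1,1,0,0,0]
  slide:
    - [0,0,-15]
    - [0,0,-30]
    - [10,0,-50]
    - [0,0,-60]
    - [0,0,-60]
    - [0,0,-60]
    - [0,0,0]
  spin: [0,0,0,0,0,0,0]

```text
time: 8.35
tcp_pos: [0.418, 0.0416, 0.4022]
eef_rot: [0.147, 3.133, 0.005]
wrist_force: [-0.9, 0.2, -1.0]
gripper_width: 0.289
grasp_force: 0.0
```

```bash
python3 - <<'E'
from h import *
s,M=state()
d=snap("side"); w=snap("wrist")
y=np.array([.315,.949,0]);t=np.array([.2127,.6402,.178])
for z in(.167,.2): print(z,proj(d,[t+y*.052+[0,0,z-.178],t-y*.052+[0,0,z-.178]]))
print("measured initial finger bottoms (335,338) (278,365)")
for b in blue(w): print(b)
cv2.imwrite("pics/w6.png",cv2.hconcat([d["image"][100:400,120:440],w["image"][100:400,100:540]]))
E
```

```text
t 8.35 tcp [418.   41.6 402.2] x [-0.996  0.094 -0.005] y [0.094 0.996 0.003] z [ 0.005  0.003 -1.   ] F [-0.9  0.2 -1. ] w 0.289 gf 0.0
0.167 [[278.96091864 384.26347806]
 [327.52921215 354.75263453]]
0.2 [[278.60210337 367.71802443]
 [327.95881013 338.9817951 ]]
measured initial finger bottoms (335,338) (278,365)
(array([465., 219.]), array([574., 339.]), array([86., 47.], dtype=float32), 60)
(array([188., 187.]), array([ 446., -232.]), array([87., 46.], dtype=float32), 66)
(array([124., 184.]), array([ 422., -395.]), array([85., 45.], dtype=float32), 101)
```

View pics/w6.png

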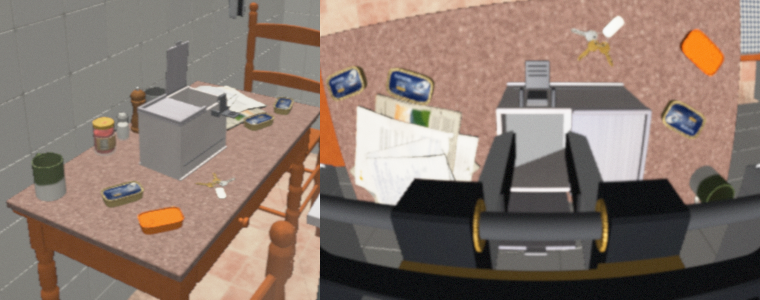

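Side and wrist: lid upright, bin mouth open, all three tins lie where measured. The numbers agree that the fingertips are about 25 mm above the reported TCP. Next: tin2.

Request:
arm_command:
  jaw: [0,0,0,0,0,0,0]
  slide:
    - [-18,44,0]
    - [-18,44,0]
    - [-18,45,0]
    - [-18,45,0]
    - [-18,45,0]
    - [-18,45,0]
    - [-19,44,0]
  spin: [0,0,0,0,0,0,0]

```text
time: 9.32
tcp_pos: [0.5725, 0.3411, 0.3965]
eef_rot: [-0.147, -3.136, 0.003]
wrist_force: [-0.5, 0.5, 0.4]
gripper_width: 1.0
grasp_force: 0.0
```

Request:
arm_command:
  jaw: [0,0,0,0,0,0,0,0]
  slide:
    - [0,0,30]
    - [0,0,40]
    - [0,0,40]
    - [0,0,40]
    - [0,0,40]
    - [0,0,40]
    - [0,0,40]
    - [0,0,0]
  spin: [-9,-9,-9,-9,-9,-9,-10,0]

```text
time: 10.32
tcp_pos: [0.5698, 0.3379, 0.1245]
eef_rot: [1.533, -2.734, 0.001]
wrist_force: [-0.2, -0.4, 0.3]
gripper_width: 1.002
grasp_force: 0.0
```

```bash
python3 - <<'E'
from h import *
s,M=state(); print(np.round(s["joints"],2))
for n in("wrist","side"):
    d=snap(n)
    for b in blue(d): print(n,b)
E
```

```text
t 10.32 tcp [569.8 337.9 124.5] x [-0.522 -0.853  0.007] y [-0.853  0.522  0.003] z [-0.006 -0.004 -1.   ] F [-0.2 -0.4  0.3] w 1.002 gf 0.0
[-0.73  0.46  0.13  1.68 -0.07  1.01  2.02]
wrist (array([317., 196.]), array([574., 339.]), array([89., 49.], dtype=float32), 58)
side (array([240., 291.]), array([573., 349.]), array([81., 41.], dtype=float32), 59)
```

Request:
arm_command:
  jaw: [0,0,0,0,0,0,0]
  slide:
    - [-3,-3,40]
    - [0,0,40]
    - [0,0,40]
    - [0,0,10]
    - [0,0,6]
    - [0,0,4]
    - [0,0,0]
  spin: [0,0,0,0,0,0,0]

```text
time: 11.3
tcp_pos: [0.5768, 0.3412, -0.0104]
eef_rot: [-1.537, 2.739, 0.0]
wrist_force: [-0.3, -0.1, -0.0]
gripper_width: 1.001
grasp_force: 0.0
```

```bash
python3 - <<'E'
from h import *
s,M=state()
d=snap("side"); cv2.imwrite("pics/g1.png",cv2.resize(d["image"][200:330,170:330],None,fx=4,fy=4,interpolation=2))
E
```

```text
t 11.3 tcp [576.8 341.2 -10.4] x [-0.521 -0.854 -0.001] y [-0.854  0.521 -0.   ] z [ 0.001  0.001 -1.   ] F [-0.3 -0.1 -0. ] w 1.001 gf 0.0
```

View pics/g1.png

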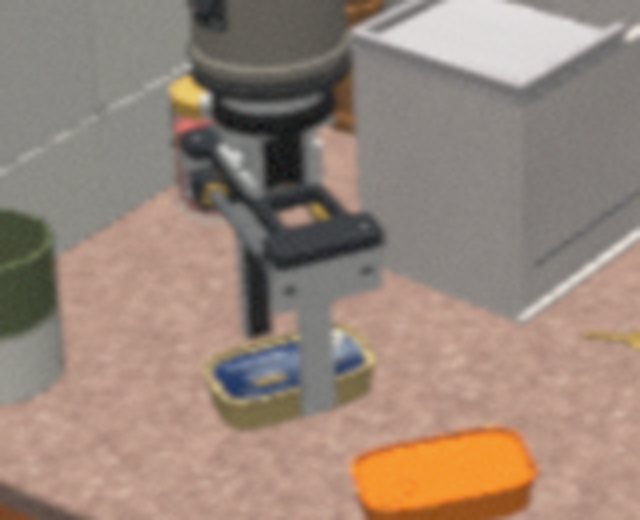

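The fingers straddle tin2, with the near tip at (318,412) just above the table. Lower 9 mm and grip.

Request:
arm_command:
  jaw: [0,0,0,1,1,1,1,1,1,1,1]
  slide:
    - [0,0,5]
    - [0,0,4]
    - [0,0,0]
    - [0,0,0]
    - [0,0,0]
    - [0,0,0]
    - [0,0,0]
    - [0,0,0]
    - [0,0,0]
    - [0,0,0]
    - [0,0,0]
  spin: [0,0,0,0,0,0,0,0,0,0,0]

```text
time: 12.72
tcp_pos: [0.5764, 0.3409, -0.0202]
eef_rot: [-1.538, 2.739, 0.0]
wrist_force: [-0.0, -0.1, 1.3]
gripper_width: 0.631
grasp_force: 30.0
```

Request:
arm_command:
  jaw: [1,1,1,1,1,1,1,1,1,1,1,1]
  slide:
    - [0,0,-30]
    - [0,0,-50]
    - [0,0,-50]
    - [0,0,-50]
    - [0,0,-50]
    - [0,0,-20]
    - [0,0,0]
    - [2,-40,0]
    - [2,-40,0]
    - [2,-40,0]
    - [0,-40,0]
    - [0,-40,0]
  spin: [0,10,10,10,10,10,10,4,0,0,0,0]

```text
time: 14.22
tcp_pos: [0.554, 0.1407, 0.2297]
eef_rot: [-0.147, -3.138, -0.0]
wrist_force: [0.5, 0.3, -1.1]
gripper_width: 0.631
grasp_force: 30.0
```

```bash
cat >> h.py <<'E'
B=np.array([.546,.079]); A=-.093
def binf(p): return R.from_euler('z',-A).apply(np.r_[np.asarray(p)[:2]-B,p[2]])*1000
E
python3 - <<'E'
from h import *
s,M=state(); print("bin",np.round(binf(s["tcp_pos"]),1), "ang",np.degrees(np.arctan2(M[1,0],M[0,0])))
d=snap("wrist")
for b in blue(d,.22): print(b)
# refit bin from side view with open lid? print outer left rail corners via scene
E
```

```text
t 14.22 tcp [554.  140.7 229.7] x [-0.996  0.094  0.   ] y [0.094 0.996 0.   ] z [-0.  0. -1.] F [ 0.5  0.3 -1.1] w 0.631 gf 30.0
bin [  2.2  62.2 229.7] ang 174.6194506915824
(array([321., 241.]), array([575., 138.]), array([118.,  67.], dtype=float32), 174)
(array([300., 179.]), array([517., 129.]), array([15.,  8.], dtype=float32), 60)
(array([ 31., 141.]), array([ 447., -138.]), array([44., 24.], dtype=float32), 100)
(array([ 87., 137.]), array([460., -51.]), array([46., 25.], dtype=float32), 67)
```

Request:
arm_command:
  jaw: [1,1,1,1,1,1,1]
  slide:
    - [0,-20,0]
    - [0,0,25]
    - [0,0,25]
    - [0,0,15]
    - [0,0,5]
    - [0,0,2]
    - [0,0,0]
  spin: [0,0,0,0,0,0,0]

```text
time: 15.15
tcp_pos: [0.5529, 0.1222, 0.1582]
eef_rot: [0.147, 3.137, 0.0]
wrist_force: [1.8, -0.1, -1.3]
gripper_width: 0.628
grasp_force: 30.0
```

Request:
arm_command:
  jaw: [1,1,1,1,1]
  slide:
    - [0,0,2]
    - [0,0,1]
    - [0,0,1]
    - [0,0,0]
    - [0,0,0]
  spin: [0,0,0,0,0]

```text
time: 15.78
tcp_pos: [0.5529, 0.1223, 0.155]
eef_rot: [0.147, 3.137, 0.001]
wrist_force: [-6.5, -1.5, 18.4]
gripper_width: 0.632
grasp_force: 30.0
```

Request:
arm_command:
  jaw: [1,0.15,0.15,0.15,0.15,0.15,0.15]
  slide:
    - [0,0,-1]
    - [0,0,0]
    - [0,0,0]
    - [0,0,0]
    - [0,0,0]
    - [0,0,-25]
    - [0,0,-35]
  spin: [0,0,0,0,0,0,0]

```text
time: 16.65
tcp_pos: [0.552, 0.1219, 0.2148]
eef_rot: [-0.148, -3.137, 0.002]
wrist_force: [-0.0, 0.3, -0.0]
gripper_width: 0.848
grasp_force: 0.0
```

```bash
python3 - <<'E'
from h import *
s,M=state(); print("bin",np.round(binf(s["tcp_pos"]),1))
for n in("wrist","scene","side"):
    d=snap(n)
    for b in blue(d,.201):
        p=np.r_[b[1]/1000,0]; print(n,b,"bin",np.round(binf(p)[:2]))
E
```

```text
t 16.65 tcp [552.  121.9 214.8] x [-0.996  0.094  0.001] y [ 0.094  0.996 -0.001] z [-0.002 -0.001 -1.   ] F [-0.   0.3 -0. ] w 0.848 gf 0.0
bin [  2.   43.2 214.8]
wrist (array([321., 214.]), array([550., 122.]), array([90., 50.], dtype=float32), 175) bin [-0. 43.]
wrist (array([307., 163.]), array([505., 116.]), array([10.,  5.], dtype=float32), 60) bin [-44.  33.]
wrist (array([ 34., 165.]), array([ 470., -164.]), array([47., 26.], dtype=float32), 101) bin [ -53. -249.]
wrist (array([ 89., 137.]), array([458., -71.]), array([49., 26.], dtype=float32), 68) bin [ -74. -158.]
scene (array([348., 308.]), array([ 393., -511.]), array([68., 37.], dtype=float32), 100) bin [ -98. -602.]
scene (array([315., 274.]), array([ 377., -372.]), array([68., 36.], dtype=float32), 62) bin [-126. -465.]
scene (array([292., 168.]), array([551., 117.]), array([82., 32.], dtype=float32), 171) bin [ 1. 38.]
```

Tin lies on the ledge at bin (0,43). (Tin4 has been shifted meanwhile.) Go behind it and push.

Request:
arm_command:
  jaw: [0.5,1,1,1,1,1,1,1,1,1,1]
  slide:
    - [0,25,-10]
    - [0,25,0]
    - [0,0,0]
    - [0,0,0]
    - [0,0,0]
    - [0,0,0]
    - [0,0,25]
    - [0,0,25]
    - [0,0,10]
    - [0,0,6]
    - [0,0,0]
  spin: [0,0,0,0,0,0,0,0,0,0,0]

```text
time: 18.18
tcp_pos: [0.5574, 0.1719, 0.159]
eef_rot: [0.148, 3.138, 0.0]
wrist_force: [0.4, -1.1, 0.4]
gripper_width: 0.005
grasp_force: 0.0
```

```bash
python3 - <<'E'
from h import *
s,M=state(); print("bin",np.round(binf(s["tcp_pos"]),1))
E
```

```text
t 18.18 tcp [557.4 171.9 159. ] x [-0.996  0.094 -0.   ] y [0.094 0.996 0.   ] z [ 0.  0. -1.] F [ 0.4 -1.1  0.4] w 0.005 gf 0.0
bin [  2.7  93.5 159. ]
```

Request:
arm_command:
  jaw: [1,1,1,1,1,1,1,1,1]
  slide:
    - [0,-8,0]
    - [0,-10,0]
    - [0,-10,0]
    - [0,-10,0]
    - [0,-10,0]
    - [0,-10,0]
    - [0,-10,0]
    - [0,0,0]
    - [0,0,0]
  spin: [0,0,0,0,0,0,0,0,0]

```text
time: 19.3
tcp_pos: [0.5508, 0.1044, 0.1586]
eef_rot: [-0.147, -3.138, -0.0]
wrist_force: [0.2, 0.9, 0.5]
gripper_width: 0.005
grasp_force: 0.0
```

```bash
python3 - <<'E'
from h import *
s,M=state(); print("bin",np.round(binf(s["tcp_pos"]),1))
for n in("wrist","scene","side"):
    d=snap(n); cv2.imwrite(f"pics/p1{n}.png",d["image"])
    for b in blue(d,.15,15):
        p=np.r_[b[1]/1000,0]; print(n,b,"bin",np.round(binf(p)[:2]))
E
```

```text
t 19.3 tcp [550.8 104.4 158.6] x [-0.996  0.094  0.   ] y [0.094 0.996 0.   ] z [-0.  0. -1.] F [0.2 0.9 0.5] w 0.005 gf 0.0
bin [  2.4  25.8 158.6]
wrist (array([ 16., 171.]), array([ 468., -211.]), array([53., 30.], dtype=float32), 100) bin [ -51. -296.]
wrist (array([ 73., 140.]), array([ 455., -105.]), array([55., 30.], dtype=float32), 68) bin [ -74. -192.]
scene (array([348., 308.]), array([ 414., -481.]), array([72., 39.], dtype=float32), 100) bin [ -79. -570.]
scene (array([315., 274.]), array([ 396., -333.]), array([71., 39.], dtype=float32), 68) bin [-111. -424.]
```

The tin has dropped out of view. Next is tin3: lift, swing to the robot side and across.

Request:
arm_command:
  jaw: [1,1,1,0,0,0,0,0,0,0,0,0]
  slide:
    - [0,0,-40]
    - [24,0,-40]
    - [25,0,-40]
    - [24,-38,0]
    - [0,-38,0]
    - [0,-38,0]
    - [0,-38,0]
    - [0,-38,0]
    - [0,-38,0]
    - [0,-38,0]
    - [0,-38,0]
    - [0,-40,0]
  spin: [0,0,0,0,0,0,0,0,0,0,0,0]

```text
time: 20.95
tcp_pos: [0.4458, -0.2324, 0.2789]
eef_rot: [0.146, 3.138, 0.0]
wrist_force: [0.1, 0.3, -0.6]
gripper_width: 0.926
grasp_force: 0.0
```

Request:
arm_command:
  jaw: [0,0,0,0,0,0,0,0,0,0,0,0]
  slide:
    - [0,0,0]
    - [0,0,15]
    - [0,0,15]
    - [0,0,15]
    - [0,0,15]
    - [0,0,15]
    - [0,0,15]
    - [0,0,15]
    - [0,0,15]
    - [0,0,15]
    - [0,0,0]
    - [0,0,0]
  spin: [10,10,10,10,10,10,10,10,10,10,8,0]

```text
time: 22.45
tcp_pos: [0.446, -0.2313, 0.1436]
eef_rot: [2.624, 1.727, -0.001]
wrist_force: [-0.4, 0.1, 0.6]
gripper_width: 1.001
grasp_force: 0.0
```

```bash
python3 - <<'E'
from h import *
s,M=state(); print(np.round(s["joints"],2),"ang",np.degrees(np.arctan2(M[1,0],M[0,0])))
for n in("wrist","scene"):
    d=snap(n)
    for b in blue(d,.026,15):
        print(n,b,"delta tool mm",np.round(M.T[:2,:2]@(b[1]-s["tcp_pos"][:2]*1000),1))
E
```

```text
t 22.45 tcp [ 446.  -231.3  143.6] x [ 0.396  0.918 -0.001] y [ 0.918 -0.396 -0.   ] z [-0.001 -0.001 -1.   ] F [-0.4  0.1  0.6] w 1.001 gf 0.0
[-0.54  0.31  1.08  2.06 -0.34  0.95  0.31] ang 66.68134854789275
wrist (array([387., 296.]), array([ 465., -391.]), array([74., 49.], dtype=float32), 99) delta tool mm [-139.1   80.7]
wrist (array([321., 183.]), array([ 447., -232.]), array([89., 49.], dtype=float32), 67) delta tool mm [-0.2  1.2]
scene (array([348., 308.]), array([ 466., -406.]), array([82., 44.], dtype=float32), 100) delta tool mm [-152.5   87.5]
scene (array([315., 274.]), array([ 445., -238.]), array([81., 44.], dtype=float32), 67) delta tool mm [-6.5  1.8]
```

Request:
arm_command:
  jaw: [0,0,0,0,0,0,0]
  slide:
    - [0,1,40]
    - [0,0,40]
    - [0,0,40]
    - [0,0,25]
    - [0,0,10]
    - [0,0,4]
    - [0,0,2]
  spin: [0,0,0,0,0,0,0]

```text
time: 23.42
tcp_pos: [0.4474, -0.232, -0.0166]
eef_rot: [2.624, 1.726, 0.001]
wrist_force: [0.8, -2.0, 0.8]
gripper_width: 0.999
grasp_force: 0.0
```

Request:
arm_command:
  jaw: [0,1,1,1,1,1,1,1,1]
  slide:
    - [0,0,1]
    - [0,0,0]
    - [0,0,0]
    - [0,0,0]
    - [0,0,0]
    - [0,0,0]
    - [0,0,0]
    - [0,0,0]
    - [0,0,0]
  spin: [0,0,0,0,0,0,0,0,0]

```text
time: 24.55
tcp_pos: [0.4468, -0.2318, -0.0183]
eef_rot: [2.625, 1.725, 0.0]
wrist_force: [-0.6, 0.5, 3.4]
gripper_width: 0.633
grasp_force: 30.0
```

```bash
python3 - <<'E'
from h import *
s,M=state(); print(np.round(s["joints"],2))
E
```

```text
t 24.55 tcp [ 446.8 -231.8  -18.3] x [0.397 0.918 0.   ] y [ 0.918 -0.397  0.   ] z [ 0. -0. -1.] F [-0.6  0.5  3.4] w 0.633 gf 30.0
[-0.26  0.56  0.77  2.17 -0.66  0.65  0.57]
```

Request:
arm_command:
  jaw: [1,1,1,1,1,1,1,1,1,1,1,1]
  slide:
    - [0,0,-40]
    - [0,0,-55]
    - [0,0,-55]
    - [0,0,-55]
    - [0,0,-55]
    - [40,-19,0]
    - [40,-19,0]
    - [40,-19,0]
    - [40,-19,0]
    - [40,-19,0]
    - [40,-19,0]
    - [40,-19,0]
  spin: [0,0,0,0,0,0,0,0,0,0,0,0]

```text
time: 26.05
tcp_pos: [0.4358, 0.0729, 0.2421]
eef_rot: [-2.626, -1.724, -0.0]
wrist_force: [1.5, 0.1, -1.2]
gripper_width: 0.635
grasp_force: 30.0
```

```bash
python3 - <<'E'
from h import *
s,M=state(); print(np.round(s["joints"],2))
E
```

```text
t 26.05 tcp [435.8  72.9 242.1] x [0.397 0.918 0.   ] y [ 0.918 -0.397 -0.   ] z [ 0.  0. -1.] F [ 1.5  0.1 -1.2] w 0.635 gf 30.0
[-1.18 -0.1   0.83  2.05  0.08  1.16 -0.79]
```

Request:
arm_command:
  jaw: [1,1,1,1,1,1,1,1,1,1,1,1]
  slide:
    - [41,-20,0]
    - [41,-20,0]
    - [0,0,0]
    - [0,0,0]
    - [0,0,0]
    - [0,0,0]
    - [0,0,0]
    - [0,0,0]
    - [0,0,0]
    - [0,0,0]
    - [0,0,0]
    - [0,0,0]
  spin: [0,0,-10,-10,-10,-10,-10,-10,-10,-10,-10,-10]

```text
time: 27.55
tcp_pos: [0.4319, 0.1625, 0.2419]
eef_rot: [-0.358, -3.121, 0.001]
wrist_force: [1.1, -0.3, -1.7]
gripper_width: 0.632
grasp_force: 30.0
```

Request:
arm_command:
  jaw: [1,1,1,1,1,1]
  slide:
    - [0,0,0]
    - [-30,0,0]
    - [-30,0,0]
    - [-30,0,0]
    - [-30,0,0]
    - [0,0,0]
  spin: [-8,0,0,0,0,0]

```text
time: 28.3
tcp_pos: [0.5527, 0.1506, 0.2415]
eef_rot: [0.15, 3.138, -0.004]
wrist_force: [-0.0, -0.6, -1.4]
gripper_width: 0.628
grasp_force: 30.0
```

```bash
python3 - <<'E'
from h import *
s,M=state(); print(np.round(s["joints"],2),"bin",np.round(binf(s["tcp_pos"]),1),"ang",np.degrees(np.arctan2(M[1,0],M[0,0])))
d=snap("wrist")
for b in blue(d,.255,15): print(b)
E
```

```text
t 28.3 tcp [552.7 150.6 241.5] x [-0.995  0.096 -0.   ] y [ 0.096  0.995 -0.003] z [ 0.    -0.003 -1.   ] F [-0.  -0.6 -1.4] w 0.628 gf 30.0
[-1.1   0.28  0.89  1.8  -0.23  1.17  1.34] bin [  0.   71.9 241.5] ang 174.5092854858885
(array([321., 243.]), array([564., 149.]), array([103.,  59.], dtype=float32), 175)
(array([300., 182.]), array([513., 141.]), array([14.,  6.], dtype=float32), 64)
(array([ 36., 165.]), array([470., -96.]), array([38., 21.], dtype=float32), 99)
```

Request:
arm_command:
  jaw: [1,1,1,1,1,1,1,1,1]
  slide:
    - [0,-29,0]
    - [0,0,25]
    - [0,0,30]
    - [0,0,18]
    - [0,0,6]
    - [0,0,2]
    - [0,0,1]
    - [0,0,1]
    - [0,0,0]
  spin: [0,0,0,0,0,0,0,0,0]

```text
time: 29.48
tcp_pos: [0.5489, 0.1227, 0.1594]
eef_rot: [0.148, 3.138, -0.0]
wrist_force: [-0.4, 0.4, -1.2]
gripper_width: 0.636
grasp_force: 30.0
```

Request:
arm_command:
  jaw: [1,1,1,1,1,1]
  slide:
    - [0,0,1]
    - [0,0,1]
    - [0,0,1]
    - [0,0,1]
    - [0,0,0]
    - [0,0,0]
  spin: [0,0,0,0,0,0]

```text
time: 30.22
tcp_pos: [0.549, 0.1226, 0.1565]
eef_rot: [0.148, 3.138, 0.001]
wrist_force: [-11.0, -2.3, 27.4]
gripper_width: 0.632
grasp_force: 30.0
```

Contact. Release, lift, step behind it and lower.

Request:
arm_command:
  jaw: [1,0.15,0.15,0.15,0.15,0.15,0.15]
  slide:
    - [0,0,-2]
    - [0,0,0]
    - [0,0,0]
    - [0,0,0]
    - [0,0,0]
    - [0,0,-25]
    - [0,0,-35]
  spin: [0,0,0,0,0,0,0]

```text
time: 31.1
tcp_pos: [0.5483, 0.1223, 0.2173]
eef_rot: [-0.148, -3.137, 0.002]
wrist_force: [0.5, 0.2, 0.8]
gripper_width: 0.85
grasp_force: 0.0
```

```bash
python3 - <<'E'
from h import *
s,M=state(); print("bin",np.round(binf(s["tcp_pos"]),1))
for n in("wrist","scene"):
    d=snap(n)
    for b in blue(d,.201):
        p=np.r_[b[1]/1000,0]; print(n,b,"bin",np.round(binf(p)[:2]))
E
```

```text
t 31.1 tcp [548.3 122.3 217.3] x [-0.996  0.094  0.001] y [ 0.094  0.996 -0.002] z [-0.001 -0.001 -1.   ] F [0.5 0.2 0.8] w 0.85 gf 0.0
bin [ -1.8  43.4 217.3]
wrist (array([320., 209.]), array([548., 122.]), array([90., 50.], dtype=float32), 175) bin [-2. 43.]
wrist (array([ 35., 167.]), array([ 468., -166.]), array([47., 26.], dtype=float32), 100) bin [ -55. -251.]
scene (array([348., 308.]), array([ 393., -511.]), array([68., 37.], dtype=float32), 100) bin [ -98. -602.]
scene (array([291., 168.]), array([549., 116.]), array([83., 35.], dtype=float32), 178) bin [-0. 37.]
```

Request:
arm_command:
  jaw: [0.5,1,1,1,1,1,1,1,1,1,1]
  slide:
    - [0,25,-8]
    - [0,25,0]
    - [0,0,0]
    - [0,0,0]
    - [0,0,0]
    - [0,0,0]
    - [0,0,25]
    - [0,0,25]
    - [0,0,10]
    - [0,0,6]
    - [0,0,0]
  spin: [0,0,0,0,0,0,0,0,0,0,0]

```text
time: 32.58
tcp_pos: [0.5537, 0.1723, 0.1594]
eef_rot: [0.148, 3.138, -0.0]
wrist_force: [-0.5, 0.3, 0.5]
gripper_width: 0.003
grasp_force: 0.0
```

Request:
arm_command:
  jaw: [1,1,1,1,1,1,1,1,1]
  slide:
    - [0,-8,0]
    - [0,-10,0]
    - [0,-10,0]
    - [0,-10,0]
    - [0,-10,0]
    - [0,-10,0]
    - [0,-10,0]
    - [0,0,0]
    - [0,0,0]
  spin: [0,0,0,0,0,0,0,0,0]

```text
time: 33.7
tcp_pos: [0.5471, 0.1049, 0.1591]
eef_rot: [0.148, 3.138, -0.0]
wrist_force: [0.6, 0.2, 0.1]
gripper_width: 0.006
grasp_force: 0.0
```

```bash
python3 - <<'E'
from h import *
s,M=state(); print("bin",np.round(binf(s["tcp_pos"]),1))
for n in("wrist","scene","side"):
    d=snap(n)
    for b in blue(d,.026,12): print(n,b)
E
```

```text
t 33.7 tcp [547.1 104.9 159.1] x [-0.996  0.094 -0.   ] y [ 0.094  0.996 -0.   ] z [ 0. -0. -1.] F [0.6 0.2 0.1] w 0.006 gf 0.0
bin [ -1.3  25.8 159.1]
wrist (array([ 17., 173.]), array([ 467., -397.]), array([85., 47.], dtype=float32), 100)
scene (array([348., 308.]), array([ 466., -406.]), array([82., 44.], dtype=float32), 100)
```

Second tin is down. Now tin4 at about (466,-398), heading 100°.

Request:
arm_command:
  jaw: [1,1,1,0,0,0,0,0,0,0,0,0]
  slide:
    - [0,0,-40]
    - [24,0,-40]
    - [25,0,-40]
    - [24,-50,0]
    - [0,-50,0]
    - [0,-50,0]
    - [0,-50,0]
    - [-8,-52,0]
    - [-8,-52,0]
    - [-8,-52,0]
    - [-8,-52,0]
    - [-8,-52,0]
  spin: [0,0,0,0,0,0,0,0,0,0,0,0]

```text
time: 35.35
tcp_pos: [0.4677, -0.2958, 0.2811]
eef_rot: [-0.149, -3.132, -0.0]
wrist_force: [0.7, 1.9, 0.7]
gripper_width: 0.928
grasp_force: 0.0
```

Request:
arm_command:
  jaw: [0,0,0,0,0,0,0,0,0,0]
  slide:
    - [0,-50,0]
    - [0,0,20]
    - [0,0,20]
    - [0,0,20]
    - [0,0,20]
    - [0,0,20]
    - [0,0,20]
    - [0,0,20]
    - [0,0,0]
    - [0,0,0]
  spin: [0,10,10,10,10,10,10,10,5,0]

```text
time: 36.6
tcp_pos: [0.4618, -0.3446, 0.1413]
eef_rot: [-2.026, -2.395, 0.005]
wrist_force: [-0.5, -0.7, 0.2]
gripper_width: 1.002
grasp_force: 0.0
```

```bash
python3 - <<'E'
from h import *
s,M=state(); print(np.round(s["joints"],2),"ang",np.degrees(np.arctan2(M[1,0],M[0,0])))
for n in("wrist","scene"):
    d=snap(n)
    for b in blue(d,.026,15):
        print(n,b,"delta tool mm",np.round(M.T[:2,:2]@(b[1]-s["tcp_pos"][:2]*1000),1))
E
```

```text
t 36.6 tcp [ 461.8 -344.6  141.3] x [-0.166  0.986  0.001] y [ 0.986  0.166 -0.005] z [-0.006  0.001 -1.   ] F [-0.5 -0.7  0.2] w 1.002 gf 0.0
[-0.36  0.68  1.31  1.91 -0.73  1.15  1.4 ] ang 99.53278216014405
wrist (array([317., 231.]), array([ 466., -400.]), array([90., 48.], dtype=float32), 101) delta tool mm [-55.3  -5.1]
scene (array([348., 308.]), array([ 466., -406.]), array([82., 44.], dtype=float32), 100) delta tool mm [-61.2  -6. ]
```

Request:
arm_command:
  jaw: [0,0,0]
  slide:
    - [-28,-3,20]
    - [-27,-2,20]
    - [0,0,0]
  spin: [0,0,0]

```text
time: 37.08
tcp_pos: [0.4649, -0.401, 0.1009]
eef_rot: [-2.027, -2.394, 0.004]
wrist_force: [-0.0, 0.3, -0.3]
gripper_width: 0.999
grasp_force: 0.0
```

```bash
python3 - <<'E'
from h import *
s,M=state(); print(np.round(s["joints"],2),"ang",np.degrees(np.arctan2(M[1,0],M[0,0])))
d=snap("wrist")
for b in blue(d,.026,15): print(b,"delta tool mm",np.round(M.T[:2,:2]@(b[1]-s["tcp_pos"][:2]*1000),1))
E
```

```text
t 37.08 tcp [ 464.9 -401.   100.9] x [-0.165  0.986  0.002] y [ 0.986  0.165 -0.005] z [-0.005  0.001 -1.   ] F [-0.   0.3 -0.3] w 0.999 gf 0.0
[-0.19  0.75  1.2   1.86 -0.78  1.11  1.48] ang 99.47725271666559
(array([322., 192.]), array([ 466., -400.]), array([91., 49.], dtype=float32), 100) delta tool mm [0.8 1.2]
```

Aligned. Descend by 120 mm and grip.

Request:
arm_command:
  jaw: [0,0,0,0,0,0]
  slide:
    - [0,1,35]
    - [0,0,35]
    - [0,0,30]
    - [0,0,12]
    - [0,0,6]
    - [0,0,2]
  spin: [0,0,0,0,0,0]

```text
time: 37.88
tcp_pos: [0.4666, -0.3996, -0.0177]
eef_rot: [-2.028, -2.395, 0.003]
wrist_force: [-0.8, -0.7, 0.1]
gripper_width: 1.0
grasp_force: 0.0
```

Request:
arm_command:
  jaw: [0,1,1,1,1,1,1,1,1]
  slide:
    - [0,0,0]
    - [0,0,0]
    - [0,0,0]
    - [0,0,0]
    - [0,0,0]
    - [0,0,0]
    - [0,0,0]
    - [0,0,0]
    - [0,0,0]
  spin: [0,0,0,0,0,0,0,0,0]

```text
time: 39.0
tcp_pos: [0.4662, -0.3995, -0.0185]
eef_rot: [-2.028, -2.394, 0.004]
wrist_force: [-0.2, 0.9, 1.9]
gripper_width: 0.63
grasp_force: 30.0
```

```bash
python3 - <<'E'
from h import *
s,M=state(); print(np.round(s["joints"],2))
E
```

```text
t 39.0 tcp [ 466.2 -399.5  -18.5] x [-0.165  0.986  0.002] y [ 0.986  0.165 -0.004] z [-0.005  0.001 -1.   ] F [-0.2  0.9  1.9] w 0.63 gf 30.0
[-0.09  0.86  1.02  1.92 -0.93  0.93  1.57]
```

Request:
arm_command:
  jaw: [1,1,1,1,1,1,1,1,1,1,1]
  slide:
    - [0,0,-40]
    - [0,0,-55]
    - [0,0,-55]
    - [0,0,-55]
    - [0,0,-55]
    - [40,0,0]
    - [40,0,0]
    - [40,0,0]
    - [40,0,0]
    - [42,0,0]
    - [0,0,0]
  spin: [0,0,0,0,0,0,0,0,0,0,0]

```text
time: 40.38
tcp_pos: [0.4354, -0.2061, 0.2432]
eef_rot: [-2.019, -2.397, -0.005]
wrist_force: [1.1, 0.3, -0.1]
gripper_width: 0.631
grasp_force: 30.0
```

```bash
python3 - <<'E'
from h import *
s,M=state(); print(np.round(s["joints"],2))
E
```

```text
t 40.38 tcp [ 435.4 -206.1  243.2] x [-0.17   0.985  0.008] y [ 0.986  0.17  -0.002] z [-0.003  0.007 -1.   ] F [ 1.1  0.3 -0.1] w 0.631 gf 30.0
[-0.96  0.06  1.36  1.99 -0.07  1.15  0.61]
```

Request:
arm_command:
  jaw: [1,1,1,1,1,1,1,1,1,1]
  slide:
    - [40,6,0]
    - [40,6,0]
    - [40,6,0]
    - [40,6,0]
    - [40,7,0]
    - [40,7,0]
    - [40,7,0]
    - [40,7,0]
    - [40,7,0]
    - [10,0,0]
  spin: [0,0,0,0,0,0,0,0,0,0]

```text
time: 41.62
tcp_pos: [0.4321, 0.1606, 0.2433]
eef_rot: [-2.025, -2.391, 0.01]
wrist_force: [0.1, -0.7, -1.7]
gripper_width: 0.632
grasp_force: 30.0
```

Request:
arm_command:
  jaw: [1,1,1,1,1,1,1,1,1]
  slide:
    - [0,0,0]
    - [0,0,0]
    - [0,0,0]
    - [0,0,0]
    - [0,0,0]
    - [0,0,0]
    - [0,0,0]
    - [0,0,0]
    - [0,0,0]
  spin: [-10,-10,-10,-10,-10,-10,-10,-5,0]

```text
time: 42.75
tcp_pos: [0.4322, 0.1582, 0.2438]
eef_rot: [-0.156, -3.128, -0.002]
wrist_force: [0.8, 0.5, -0.4]
gripper_width: 0.629
grasp_force: 30.0
```

```bash
python3 - <<'E'
from h import *
s,M=state(); print(np.round(s["joints"],2),"bin",np.round(binf(s["tcp_pos"]),1),"ang",np.degrees(np.arctan2(M[1,0],M[0,0])))
E
```

```text
t 42.75 tcp [432.2 158.2 243.8] x [-0.995  0.1    0.01 ] y [0.1   0.995 0.001] z [-0.01   0.002 -1.   ] F [ 0.8  0.5 -0.4] w 0.629 gf 30.0
[-1.25 -0.03  0.77  2.01  0.01  1.16  0.98] bin [-120.7   68.2  243.8] ang 174.27428209932947
```

Request:
arm_command:
  jaw: [1,1,1,1,1,1]
  slide:
    - [-30,0,0]
    - [-30,0,0]
    - [-30,0,0]
    - [-30,0,0]
    - [0,-26,0]
    - [0,0,20]
  spin: [0,0,0,0,0,0]

```text
time: 43.5
tcp_pos: [0.5492, 0.1184, 0.2235]
eef_rot: [-0.163, -3.13, -0.003]
wrist_force: [-0.3, 1.2, -2.0]
gripper_width: 0.631
grasp_force: 30.0
```

```bash
python3 - <<'E'
from h import *
s,M=state(); print(np.round(s["joints"],2),"bin",np.round(binf(s["tcp_pos"]),1),"ang",np.degrees(np.arctan2(M[1,0],M[0,0])))
E
```

```text
t 43.5 tcp [549.2 118.4 223.5] x [-0.995  0.104  0.008] y [0.104 0.995 0.002] z [-0.008  0.003 -1.   ] F [-0.3  1.2 -2. ] w 0.631 gf 30.0
[-1.03  0.27  0.86  1.84 -0.23  1.14  1.38] bin [ -0.4  39.5 223.5] ang 174.0513014881616
```

Request:
arm_command:
  jaw: [1,1,1,1,1,1,1,1,1]
  slide:
    - [0,4,25]
    - [0,0,25]
    - [0,0,10]
    - [0,0,3]
    - [0,0,2]
    - [0,0,1]
    - [0,0,1]
    - [0,0,0]
    - [0,0,0]
  spin: [0,0,0,0,0,0,0,0,0]

```text
time: 44.62
tcp_pos: [0.5485, 0.1263, 0.1566]
eef_rot: [-0.153, -3.129, -0.004]
wrist_force: [-2.2, 0.5, 6.9]
gripper_width: 0.631
grasp_force: 30.0
```

Touching at 7 N: release and lift.

Request:
arm_command:
  jaw: [0.15,0.15,0.15,0.15,0.15,0.15,0.15]
  slide:
    - [0,0,0]
    - [0,0,0]
    - [0,0,0]
    - [0,0,0]
    - [0,0,0]
    - [0,0,-25]
    - [0,0,-35]
  spin: [0,0,0,0,0,0,0]

```text
time: 45.5
tcp_pos: [0.5483, 0.1258, 0.2163]
eef_rot: [-0.153, -3.128, -0.002]
wrist_force: [-0.3, -0.2, 1.3]
gripper_width: 0.851
grasp_force: 0.0
```

```bash
python3 - <<'E'
from h import *
s,M=state(); print("bin",np.round(binf(s["tcp_pos"]),1))
for n in("wrist","scene"):
    d=snap(n)
    for b in blue(d,.201):
        p=np.r_[b[1]/1000,0]; print(n,b,"bin",np.round(binf(p)[:2]))
E
```

```text
t 45.5 tcp [548.3 125.8 216.3] x [-0.995  0.098  0.01 ] y [0.098 0.995 0.001] z [-0.01   0.002 -1.   ] F [-0.3 -0.2  1.3] w 0.851 gf 0.0
bin [ -2.   46.8 216.3]
wrist (array([320., 211.]), array([549., 126.]), array([90., 50.], dtype=float32), 175) bin [-1. 47.]
scene (array([291., 168.]), array([550., 119.]), array([80., 34.], dtype=float32), 177) bin [ 0. 40.]
```

Request:
arm_command:
  jaw: [0.5,1,1,1,1,1,1,1,1,1,1]
  slide:
    - [0,24,-8]
    - [0,24,0]
    - [0,0,0]
    - [0,0,0]
    - [0,0,0]
    - [0,0,0]
    - [0,0,25]
    - [0,0,25]
    - [0,0,10]
    - [0,0,6]
    - [0,0,0]
  spin: [0,0,0,0,0,0,0,0,0,0,0]

```text
time: 46.98
tcp_pos: [0.5531, 0.1739, 0.1585]
eef_rot: [-0.153, -3.129, -0.004]
wrist_force: [0.4, 0.4, 0.9]
gripper_width: 0.006
grasp_force: 0.0
```

Request:
arm_command:
  jaw: [1,1,1,1,1,1,1,1,1]
  slide:
    - [0,-10,0]
    - [0,-10,0]
    - [0,-10,0]
    - [0,-10,0]
    - [0,-10,0]
    - [0,-10,0]
    - [0,-10,0]
    - [0,0,0]
    - [0,0,0]
  spin: [0,0,0,0,0,0,0,0,0]

```text
time: 48.1
tcp_pos: [0.5462, 0.1046, 0.1581]
eef_rot: [-0.152, -3.129, -0.004]
wrist_force: [1.5, 0.2, 0.8]
gripper_width: 0.008
grasp_force: 0.0
```

```bash
python3 - <<'E'
from h import *
s,M=state(); print("bin",np.round(binf(s["tcp_pos"]),1),"ang",np.degrees(np.arctan2(M[1,0],M[0,0])),np.round(s["joints"],2))
for n in("wrist","scene","side"):
    d=snap(n)
    for b in blue(d,.026,12): print(n,b)
    if n=="wrist":
        # what lies in the mouth: count blue/gold pixels
        q=proj(d,[np.r_[R.from_euler('z',A).apply([x,y,0])[:2]+B,.12] for x,y in((-.05,-.01),(.05,-.01),(.05,-.09),(-.05,-.09))]); print(np.round(q))
E
```

```text
t 48.1 tcp [546.2 104.6 158.1] x [-0.995  0.097  0.009] y [0.097 0.995 0.002] z [-0.009  0.003 -1.   ] F [1.5 0.2 0.8] w 0.008 gf 0.0
bin [ -2.2  25.5 158.1] ang 174.42756803671963 [-0.96  0.34  0.83  1.92 -0.3   1.01  1.47]
[[276. 157.]
 [281. 269.]
 [197. 266.]
 [184. 159.]]
```

All three tins are in and none is left in view. Now the lid: lift, go over and behind it.

Request:
arm_command:
  jaw: [1,1,1,1,1,1,1,1,1,1,1]
  slide:
    - [0,0,-40]
    - [0,0,-50]
    - [0,0,-50]
    - [0,0,-50]
    - [0,0,-40]
    - [0,-40,0]
    - [0,-36,0]
    - [-38,0,0]
    - [-38,0,0]
    - [-38,0,0]
    - [0,0,0]
  spin: [0,0,0,0,0,0,0,0,0,0,0]

```text
time: 49.62
tcp_pos: [0.6558, 0.0169, 0.3852]
eef_rot: [-0.153, -3.127, 0.001]
wrist_force: [-0.2, 0.8, 0.5]
gripper_width: 0.005
grasp_force: 0.0
```

```bash
python3 - <<'E'
from h import *
s,M=state(); print("bin",np.round(binf(s["tcp_pos"]),1),np.round(s["joints"],2))
d=snap("wrist"); cv2.imwrite("pics/lid.png",d["image"]); print(proj(d,s["tcp_pos"]-M[:,2]*.025))
for b in blue(d,.1,12): print(b)
E
```

```text
t 49.62 tcp [655.8  16.9 385.2] x [-0.995  0.098  0.011] y [ 0.098  0.995 -0.001] z [-0.011 -0.    -1.   ] F [-0.2  0.8  0.5] w 0.005 gf 0.0
bin [115.1 -51.6 385.2] [-0.76  0.41  0.95  1.38 -0.33  1.53  1.64]
[[320.5877639 243.8524526]]
```

View pics/lid.png

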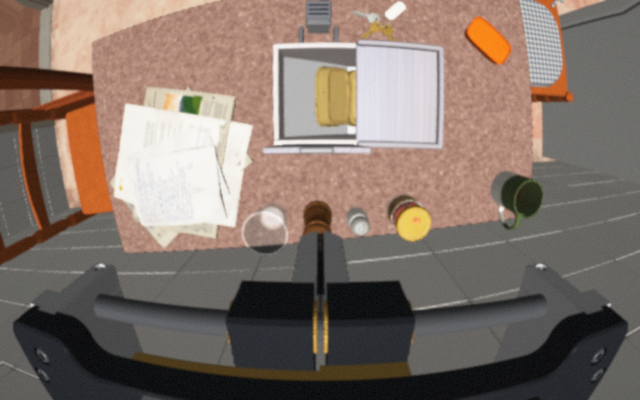

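Picture: a gold tin underside lies deep in the chute at (335,95), with more under the ledge; the lid stands at (265–370,150) and the fingers are behind it. Lower and draw the lid over.

Request:
arm_command:
  jaw: [1,1,1,1,1,1,1,1,1]
  slide:
    - [0,0,40]
    - [0,0,40]
    - [0,0,33]
    - [0,0,0]
    - [20,0,0]
    - [20,0,0]
    - [12,0,1]
    - [12,0,2]
    - [0,0,0]
  spin: [0,0,0,0,0,0,0,0,0]

```text
time: 50.8
tcp_pos: [0.5892, 0.0239, 0.272]
eef_rot: [-0.152, -3.129, -0.005]
wrist_force: [-0.2, -0.6, 0.3]
gripper_width: 0.003
grasp_force: 0.3
```

```bash
python3 - <<'E'
from h import *
s,M=state(); print("bin",np.round(binf(s["tcp_pos"]),1),np.round(s["joints"],2))
E
```

```text
t 50.8 tcp [589.2  23.9 272. ] x [-0.995  0.097  0.009] y [0.097 0.995 0.003] z [-0.008  0.004 -1.   ] F [-0.2 -0.6  0.3] w 0.003 gf 0.3
bin [ 48.1 -50.9 272. ] [-0.9   0.32  0.97  1.72 -0.28  1.26  1.61]
```

Request:
arm_command:
  jaw: [1,1,1,1,1,1,1,1,1]
  slide:
    - [10,0,5]
    - [10,0,6]
    - [10,0,6]
    - [10,0,6]
    - [9,0,8]
    - [9,0,8]
    - [7,0,10]
    - [7,0,10]
    - [0,0,0]
  spin: [0,0,0,0,0,0,0,0,0]

```text
time: 51.92
tcp_pos: [0.5166, 0.0308, 0.2125]
eef_rot: [-0.152, -3.128, -0.003]
wrist_force: [0.5, -0.1, 1.1]
gripper_width: 0.006
grasp_force: 0.4
```

```bash
python3 - <<'E'
from h import *
s,M=state(); print("bin",np.round(binf(s["tcp_pos"]),1))
E
```

```text
t 51.92 tcp [516.6  30.8 212.5] x [-0.995  0.097  0.01 ] y [0.097 0.995 0.002] z [-0.01   0.003 -1.   ] F [ 0.5 -0.1  1.1] w 0.006 gf 0.4
bin [-24.7 -50.7 212.5]
```

Request:
arm_command:
  jaw: [1,1,1,1,1,1,1,1]
  slide:
    - [5,0,9]
    - [6,0,9]
    - [8,0,8]
    - [8,0,7]
    - [3,0,5]
    - [0,0,5]
    - [0,0,4]
    - [0,0,0]
  spin: [0,0,0,0,0,0,0,0]

```text
time: 52.92
tcp_pos: [0.4871, 0.0337, 0.1662]
eef_rot: [-0.153, -3.129, -0.003]
wrist_force: [0.2, 0.8, 0.0]
gripper_width: 0.007
grasp_force: 0.4
```

```bash
python3 - <<'E'
from h import *
s,M=state(); print("bin",np.round(binf(s["tcp_pos"]),1))
E
```

```text
t 52.92 tcp [487.1  33.7 166.2] x [-0.995  0.097  0.009] y [0.097 0.995 0.001] z [-0.009  0.002 -1.   ] F [0.2 0.8 0. ] w 0.007 gf 0.4
bin [-54.4 -50.6 166.2]
```

Tip at about 191 mm. Press down in small steps.

Request:
arm_command:
  jaw: [1,1,1,1,1,1]
  slide:
    - [0,0,2]
    - [0,0,2]
    - [0,0,2]
    - [0,0,0]
    - [0,0,0]
    - [0,0,0]
  spin: [0,0,0,0,0,0]

```text
time: 53.68
tcp_pos: [0.4871, 0.0337, 0.1605]
eef_rot: [-0.153, -3.129, -0.004]
wrist_force: [-1.0, 0.2, -0.6]
gripper_width: 0.008
grasp_force: 0.0
```

Request:
arm_command:
  jaw: [1,1,1,1,1,1]
  slide:
    - [0,0,1]
    - [0,0,1]
    - [0,0,1]
    - [0,0,0]
    - [0,0,0]
    - [0,0,0]
  spin: [0,0,0,0,0,0]

```text
time: 54.42
tcp_pos: [0.487, 0.0338, 0.1575]
eef_rot: [-0.153, -3.129, -0.004]
wrist_force: [-0.1, 0.4, 1.5]
gripper_width: 0.007
grasp_force: 0.5
```

```bash
python3 - <<'E'
from h import *
s,M=state()
d=snap("side")
# open lid would stand between these pixels
lid=[np.r_[R.from_euler('z',A).apply([.07,y,0])[:2]+B,z] for y,z in((-.05,.28),(-.05,.24),(-.03,.3))]
q=proj(d,lid); print(np.round(q)); ref=cv2.imread("pics/side0.png"); p1=cv2.imread("pics/p1side.png")
for u,v in q.astype(int): print(d["image"][v-2:v+3,u-2:u+3].mean((0,1)).round(), p1[v-2:v+3,u-2:u+3].mean((0,1)).round())
E
```

```text
t 54.42 tcp [487.   33.8 157.5] x [-0.995  0.097  0.009] y [0.097 0.995 0.002] z [-0.009  0.003 -1.   ] F [-0.1  0.4  1.5] w 0.007 gf 0.5
[[296. 157.]
 [296. 170.]
 [292. 152.]]
[128. 134. 135.] [57. 54. 53.]
[130. 136. 137.] [83. 82. 81.]
[129. 135. 136.] [89. 89. 89.]
```

Request:
arm_command:
  jaw: [1,1,1,1,1]
  slide:
    - [0,0,1]
    - [0,0,1]
    - [0,0,0]
    - [0,0,0]
    - [0,0,0]
  spin: [0,0,0,0,0]

```text
time: 55.1
tcp_pos: [0.487, 0.0338, 0.1556]
eef_rot: [-0.153, -3.129, -0.004]
wrist_force: [-2.7, -0.4, 6.4]
gripper_width: 0.002
grasp_force: 3.3
```

Request:
arm_command:
  jaw: [1,1,1,1,1]
  slide:
    - [0,0,1]
    - [0,0,1]
    - [0,0,0]
    - [0,0,0]
    - [0,0,0]
  spin: [0,0,0,0,0]

```text
time: 55.72
tcp_pos: [0.4871, 0.0338, 0.1539]
eef_rot: [-0.153, -3.129, -0.004]
wrist_force: [-5.9, 0.3, 15.5]
gripper_width: 0.003
grasp_force: 7.9
```

Request:
arm_command:
  jaw: [1,1,1,1,1,1,1,1,1,1]
  slide:
    - [0,0,1]
    - [0,0,0]
    - [0,0,0]
    - [0,0,-5]
    - [0,0,-10]
    - [0,0,-40]
    - [0,0,-50]
    - [0,0,-50]
    - [0,0,-50]
    - [0,0,0]
  spin: [0,0,0,0,0,0,0,0,0,0]

```text
time: 56.98
tcp_pos: [0.4903, 0.0333, 0.3607]
eef_rot: [-0.153, -3.133, -0.009]
wrist_force: [0.7, -0.2, -1.4]
gripper_width: 0.007
grasp_force: 0.0
```

```bash
python3 - <<'E'
from h import *
s,M=state()
def bw(p): p=np.array(p); return np.r_[R.from_euler('z',A).apply(p*[1,1,0])[:2]+B,p[2]]
ref=cv2.imread("pics/scene0.png")
d=snap("scene"); 
for x in(-.05,0,.05):
    for z in (.18,):
        u,v=proj(d,[bw([x,-.05,z])])[0].astype(int); print("lid area now/before",d["image"][v-1:v+2,u-1:u+2].mean((0,1)).round(),ref[v-1:v+2,u-1:u+2].mean((0,1)).round())
m=cv2.absdiff(d["image"],ref)[150:240,260:335].mean(2); print("diff bin area",m.mean().round(1),(m>30).sum())
n=snap("wrist"); 
q=proj(n,[bw(p) for p in((-.06,-.01,.18),(.06,-.01,.18),(.06,-.09,.18),(-.06,-.09,.18),(-.11,-.05,.157))]); print(np.round(q).tolist())
mask=np.zeros((400,640),np.uint8); cv2.fillConvexPoly(mask,q[:4].astype(int),1); px=n["image"][mask>0]; print(px.mean(0),px.std(0))
s2=snap("side"); p1=cv2.imread("pics/p1side.png")
for z in(.2,.22,.25,.3):
    u,v=proj(s2,[bw([.05,-.05,z])])[0].astype(int); print(z,s2["image"][v,u],p1[v,u])
cv2.imwrite("pics/fin_w.png",n["image"]);cv2.imwrite("pics/fin_s.png",s2["image"])
E
```

```text
t 56.98 tcp [490.3  33.3 360.7] x [-0.995  0.097  0.005] y [0.097 0.995 0.005] z [-0.004  0.006 -1.   ] F [ 0.7 -0.2 -1.4] w 0.007 gf 0.0
lid area now/before [220. 217. 223.] [217. 213. 220.]
lid area now/before [219. 216. 222.] [217. 213. 220.]
lid area now/before [218. 214. 221.] [215. 211. 219.]
diff bin area 2.7 32
[[352.0, 174.0], [350.0, 259.0], [292.0, 260.0], [289.0, 174.0], [320.0, 133.0]]
[189.05737245 178.72565876 179.90113997] [61.1021512  56.13503766 56.78664115]
0.2 [126 130 133] [110 110 110]
0.22 [124 129 130] [117 116 116]
0.25 [132 138 140] [73 86 94]
0.3 [125 130 131] [119 120 122]
```

```bash
python3 -c "
from station import robot
print(robot.job_done())"
```

```text
the job is handed in; nothing more can be done
None
```

I put the three tins that were on the table (tins 2, 3 and 4; tin 1 wasn't there) into the bin over the ledge, closed the lid, which stayed shut after I lifted off, left the shaker, mill and orange look-alike alone, and handed the job in at about 57 s.

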